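# Clamp the re-glued trinket box

### The job

The wooden trinket box has just been re-glued: push it along the vanity top onto the cork patch between the jaws of the small clamp, then pump the clamp's trigger until its sprung pad closes on the box and is pressed about halfway in, never bottoming the pad out, which would crush the box. Finish while still holding the trigger squeezed, so that the pressure stays on and the box sits square against the fixed jaw. Keep the box on the table, move the jaw only by means of the trigger, and leave everything else where it is.

Things in the scene. Friction and masses are not known exactly. Their poses are not given: they have to be found in the camera images.
- trinket_box: Closed wooden box, 56 (its x) x 50 (its y) x 44 mm high, about 0.16 kg, loose on the table. Origin at the centre of its underside. Its 50 mm side goes between the jaws.
- clamp: Grey table clamp, fixed. Origin on the table at the working spot. x points away from the robot (yaw within 0.25 rad), y is the way the jaw closes, z up. All ranges in mm below are in this frame. The mouth opens to -x (the robot); push the box in along +x. Housing under the trigger: x 17..73, y 52..156, top z 62. Cork patch (a look only, no step): x -47..37, y -60..40.
- spot (a point): The clamp's origin: the point on the table where the box's centre is to come, with the clamp's axes. The toothed steel bar behind it, x 40..50, z 18..42, y -110..155 plus the jaw's travel, closes the mouth at the back.
- fixed_jaw: Fixed jaw of the clamp: x -26..66, y 40..56, 46 high; the box ends up against its face at y = 40. Its origin and axes are the clamp's own.
- grip_post (a point): Centre of the upper part of the fixed grip post, z 90, x 45, y 131. The post is 28 wide in x, y 122..140, top at z 115.
- trigger_front (a point): Middle of the trigger face that is pressed: it looks to -y, at x 45, y 84, z 90 when released. The trigger is an upright aluminium blade 20 wide in x (head 26), 10 thick in y (head 13), up to z 108. It is squeezed along +y towards the post: trigger front to post back is 56 mm released, 38 mm fully squeezed; one finger in front of the trigger, one behind the post, from above.
- trigger (a joint): Travel of the trigger in m: 0 released, 0.018 fully squeezed. A spring returns it (3 N at 0, 5.7 N at full). A squeeze takes the jaw along one to one through a ratchet of 7 mm pitch (up to 7 mm is lost before it catches); on the return the jaw stays. Let it return fully between squeezes.
- jaw (a joint): Travel of bar and moving jaw in m along +y: starts at 0 to 0.03, greatest 0.08. The moving jaw is at x -28..52, y -110..-96 plus this travel, 46 high. Only a friction of 3 N holds it: if the trigger is let go, the pressed pad pushes it back until 2 to 3 mm of press is left.
- pad_face (a point): Centre of the face of the square white pad (34 x 34 mm, z 24, x 0) on the moving jaw; it looks to +y. Its y is -75 mm plus jaw minus pad. The pad pushes a box standing clear of the fixed jaw along until it bears there; only then is it pressed in.
- pad (a joint): How far the pad is pressed in against its spring, in m: 0 free, 0.007 half (about 9 N), 0.014 bottomed out; 1200 N/m. Half pressed needs about 17 to 18 N on the trigger in all.
- jar_a: Squat closed serum jar, 48 mm across, 50 mm high, left of the push lane; leave alone. Origin at its underside.
- jar_b: Slim closed serum jar, 40 mm across, 58 mm high, right of the push lane; leave alone. Origin at its underside.
- ring_cone: White ceramic ring cone, 60 mm across its foot, 82 mm high, beyond the moving jaw; leave alone. Origin at its underside.
- tweezer: Steel tweezer, 90 mm long along its x, 5 mm thick, lying left of the clamp; leave alone. Origin at its middle.
- round_mirror: Round wooden hand mirror lying face up, disc 110 mm across, handle reaching 155 mm from the disc's centre (origin) along its -x, 12 mm thick, far right; leave alone.
- comb: Flat wooden comb, 160 mm long along its x, far left; leave alone. Origin at its middle.
There are look-alikes about, which are no part of the job. What is meant by the trinket_box is not green, pink or yellow, and is the larger of those in its own colour.

How it is judged:
By the outcome, as a careful person would: the job done as asked, in the order asked, and still so for the second after the job is handed in, while the arm keeps its last pose, push and grip.
It also fails if it takes over 69 s, if anything falls off the work surface, if the arm or the gripper's body presses on something with over 40 N, if the wrist force passes 120 N, or if a joint passes its speed limit or range.

### The arm

A 7-joint arm with a two-finger parallel gripper is mounted at the origin on the work surface. World frame = base frame: x ahead of the robot, y to its left, z up, the work surface at z = 0. Lengths are in m, angles in rad, forces in N, time in s.
With the tool pointing down it reaches from about 0.4 to 0.875 m from the base axis. Payload 19.3 kg.
Tool frame: the origin (TCP) lies at the very end of the fingers, on their centre line; the grasp point (between the pads) lies 19 mm behind it; y points along the fingers, x is the direction in which the jaws open and shut, and the axes are right-handed (so a half turn about y gives the same grasp; the last joint's range is limited). The gripper opens to 85 mm and grips with 20 to 120 N. Pads are 22 mm wide; open, the fingers measure 114 mm over their backs; the gripper's body (76 mm by 85 mm) begins 54 mm behind the grasp point. The pads swing forward as they close: fully open they stand 13 mm farther back than shut.
Start: joints at [1.068, 0.521, -0.036, 1.599, 0.021, 1.021, -0.113], TCP at [0.262, -0.567, 0.231] pointing down, gripper open.
Joint ranges: [-2.91, 2.91], [-0.3, 2.13], [-1.5, 1.42], [0.17, 2.43], [-1.26, 4.41], [0.16, 1.93], [-2.52, 2.52]. Speed limits (rad/s): [1.89, 1.89, 2.39, 2.39, 3.01, 3.01, 3.01].

### API

Orientations are given as [roll, pitch, yaw] about the fixed x, y, z axes, in that order (R = Rz(yaw) Ry(pitch) Rx(roll)).
In Python, from plant import ctrl gives the robot as it stands. The module is installed in compiled form; this text tells all that it offers.
- The arm moves only by the tool carry_out, never from a script. Its argument "commands" is one flat list of numbers, 7 for each row, row after row: the turn, a rotation vector about the tool's x, y, z in degrees, then the shift along the tool's x, y, z in m, then the gripper's target within -1 to 1 (fully open at 1, half-way at 0, shut at -1). A call has 1 to 20 rows; each row is the pose to reach, as a shift and turn from the pose commanded when the call began, along the tool's axes at that moment; what a row does not reach only later rows make up. A row lasts 1/10 s, in which the tool goes at most 50 mm and 8.59 degrees, less where a joint would pass 70% of its speed; a pose out of reach is approached as far as the arm can. A call with a gripper value outside its range is refused whole. The fingers move at their own pace and stop on an object; "force" is the grip in N (left out, the last holds). Time passes only in rows, so rows that repeat a pose let the fingers close. It gives the time, the measured TCP pose, the force and the opening at its end, in the units of the state.
- ctrl.sense(): the state, without advancing time (a new reading comes with each control period).
- ctrl.capture(name): name is "scene" or "top" or "wrist"; returns (picture, depth): 400x640x3 uint8, blue, green, red; 400x640 float32, m along the optical axis (not along the pixel's ray), 0 where there is no reading.
- ctrl.camera_params(name): a dict with "fx", "fy", "cx", "cy" (pixels), "cam_to_world" (4x4, takes a point from camera to world coordinates); the wrist camera has in their place "T_tool_cam" (4x4, takes a point from camera to tool coordinates, whose origin is the TCP and whose axes are the tool frame's). Camera axes: x right, y up, looking along -z (the intrinsics and any distortion apply to the point x, -y, -z); pixel columns grow to the right and rows downward; lengths in m; the calibration is good to about 2 mm. A picture is of the moment at which its call begins: read the wrist's pose just before it. camera_params takes no time and is no camera call.
- ctrl.close_job(): hands the job in, once; it reports no verdict.
Trained networks look in the newest picture that a camera, given by its name, has taken for a name from the list of things; names that differ only in an ending like _2 or _b are one class to them, and where a whole thing is asked for, a point or a joint stands for the part that bears it (a point fixed in the world has none). Each returns a list of dicts, best first, with "p" (0 to 1); they miss things now and then, are a little off and sometimes report something else, mostly with a low value. They report only what shows in the picture. A call takes as long as a camera call. They do not tell look-alikes from the thing itself.
- ctrl.spot_in(camera, query): "box" ([left, top, width, height] as shares, 0 to 1, of the picture: columns of its width, rows of its height, round what is visible of it).
- ctrl.tip_of(camera, query): "location" ([column, row] as shares, 0 to 1, of the picture: columns of its width, rows of its height: a listed point, or the origin of a listed thing).
The state is a dict: "time": time; "qpos": joint angles; "qd": joint speeds; "tau": joint torques, N m; "eef_pos": TCP position; "orientation": TCP orientation; "contact_force": force on the tool from outside, world axes, zero at the start; "wrist_torque": the same for the moment, N m; "finger_gap": finger opening in m.
Only numpy, scipy, OpenCV 4.12 (cv2) and the standard library are available. Lean on these libraries where they do the work, as an engineer would, in place of code of your own. Each camera call takes 0.05 s, during which the arm holds its last target.

## Working session

There is one attempt and no reset: what is moved stays moved. The work goes in short steps, Python scripts to look and compute and a tool call to move; the robot and the scene stay as the last step left them, time stands still between calls to the robot, and variables do not carry over. Pictures are saved under pics/ and viewed, and the job is handed in when it is done.

Besides the shell and the picture viewer there is one more tool, called after "Call:" by a JSON object that holds its "method" and its "body", one argument or row to a line. carry_out: Moves the arm, as the interface text tells. Its arguments: {"type":"object","properties":{"commands":{"type":"array","items":{"type":"number"}},"force":{"type":"number"}},"required":["commands"]}

```bash
mkdir -p pics
cat > h.py <<'E'
import numpy as np, cv2
from plant import ctrl
from scipy.spatial.transform import Rotation as R
def T_tool(s):
    T=np.eye(4);T[:3,:3]=R.from_euler('xyz',s['orientation']).as_matrix();T[:3,3]=s['eef_pos'];return T
def cam(name,s=None):
    p=ctrl.camera_params(name)
    M=p['cam_to_world'] if 'cam_to_world' in p else T_tool(s)@np.array(p['T_tool_cam'])
    return p,np.array(M)
def ray(p,M,u,v):
    d=np.array([(u-p['cx'])/p['fx'],-(v-p['cy'])/p['fy'],-1.])
    return M[:3,3],M[:3,:3]@d
def at_z(p,M,u,v,z):
    o,d=ray(p,M,u,v);return o+d*(z-o[2])/d[2]
def world(p,M,depth):
    v,u=np.mgrid[:depth.shape[0],:depth.shape[1]]
    P=np.stack([(u-p['cx'])/p['fx']*depth,-(v-p['cy'])/p['fy']*depth,-depth],-1)
    return P@M[:3,:3].T+M[:3,3]
def proj(p,M,X):
    c=M[:3,:3].T@(np.array(X)-M[:3,3]);return p['cx']+p['fx']*c[0]/-c[2],p['cy']-p['fy']*c[1]/-c[2]
E
python3 - <<'E'
from h import *
s=ctrl.sense();print(s)
for n in('top','scene'):
    im,d=ctrl.capture(n);cv2.imwrite(f'pics/{n}0.png',im);np.save(n+'0.npy',d)
    p=ctrl.camera_params(n);print(n,p)
    for q in ['trinket_box','fixed_jaw','spot','grip_post','trigger_front','pad_face','clamp']:
        try:
            r=ctrl.tip_of(n,q);print(q,[(round(a['p'],2),round(a['location'][0]*640),round(a['location'][1]*400)) for a in r[:4]])
        except Exception as e: print(q,e)
print(ctrl.sense()['time'])
E
```

```text
{'time': 0.0, 'qpos': array([ 1.06781483,  0.52202817, -0.03635907,  1.59996075,  0.02118779,
        1.02110407, -0.11278335]), 'qd': array([-0.00138399,  0.00053445, -0.00153245, -0.00119232, -0.0008744 ,
        0.0007529 , -0.00111759]), 'tau': array([-4.36147557e-04, -9.27111769e+01,  1.97946690e+00, -3.69927013e+01,
        1.77084259e-02,  8.13615101e-03, -8.25269376e-05]), 'eef_pos': array([ 0.26197764, -0.56709304,  0.23073347]), 'orientation': array([-1.57084888e+00,  1.11486127e-03, -1.13798797e+00]), 'contact_force': array([ 0.97813849,  0.01484309, -0.81440234]), 'wrist_torque': array([ 0.01293642,  0.01173146, -0.0057053 ]), 'finger_gap': 0.08551719830552512}
top {'fx': 491.51703837274636, 'fy': 491.51703837274636, 'cx': 314.9377620299759, 'cy': 198.671592456338, 'cam_to_world': array([[-0.00810616,  0.9884312 , -0.15145312,  0.32447278],
       [-0.99977465, -0.01098282, -0.01816691, -0.03336634],
       [-0.01962013,  0.15127172,  0.98829748,  1.35831346],
       [ 0.        ,  0.        ,  0.        ,  1.        ]])}
trinket_box [(0.86, 312, 213), (0.74, 332, 263), (0.68, 346, 230), (0.62, 256, 235)]
fixed_jaw []
spot [(0.74, 306, 170)]
grip_post [(0.6, 252, 147)]
trigger_front [(0.57, 269, 147)]
pad_face [(0.4, 318, 164)]
clamp [(0.84, 301, 173)]
scene {'fx': 455.6599365573182, 'fy': 455.6599365573182, 'cx': 322.71966564244025, 'cy': 197.87694256471744, 'cam_to_world': array([[ 0.71270865, -0.44585622,  0.54153357,  1.16654306],
       [ 0.70124225,  0.47210759, -0.53420383, -0.6693109 ],
       [-0.01748401,  0.76047791,  0.64912838,  0.87262803],
       [ 0.        ,  0.        ,  0.        ,  1.        ]])}
trinket_box [(0.88, 348, 181), (0.72, 288, 221), (0.72, 308, 186), (0.7, 320, 215)]
fixed_jaw [(0.85, 362, 229)]
spot [(0.88, 362, 231)]
grip_post [(0.73, 417, 158), (0.7, 401, 200)]
trigger_front [(0.73, 400, 198)]
pad_face [(0.65, 350, 235)]
clamp [(0.59, 364, 233), (0.47, 362, 231)]
0.8
```

Run:
```python
import cv2
a=cv2.imread('pics/top0.png')[90:310,180:430];cv2.imwrite('pics/topc.png',cv2.resize(a,None,fx=2.7,fy=2.7,interpolation=cv2.INTER_CUBIC))
a=cv2.imread('pics/scene0.png')[110:300,220:480];cv2.imwrite('pics/scenec.png',cv2.resize(a,None,fx=3,fy=3,interpolation=cv2.INTER_CUBIC))
```

```text
(no output)
```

View pics/top0.png

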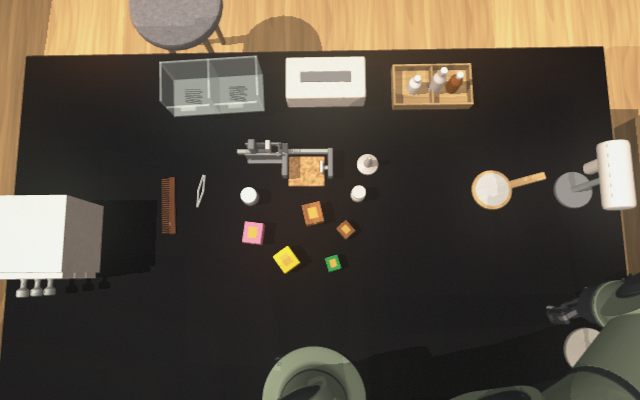

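View pics/topc.png

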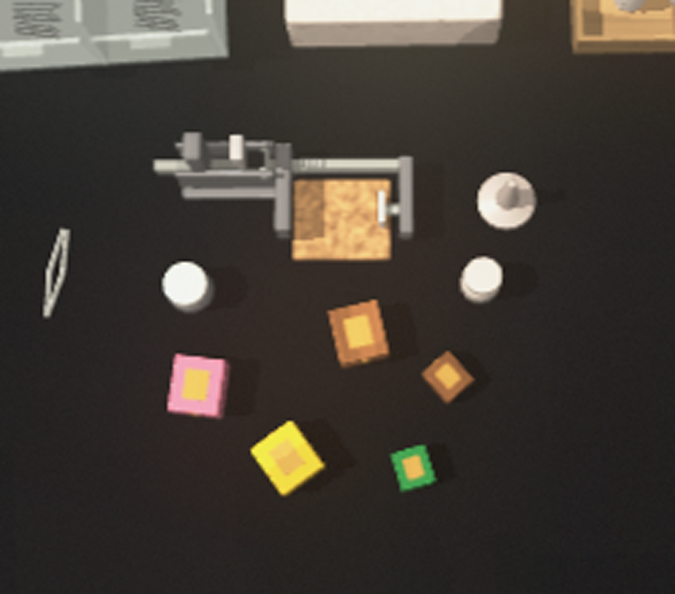

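View pics/scenec.png

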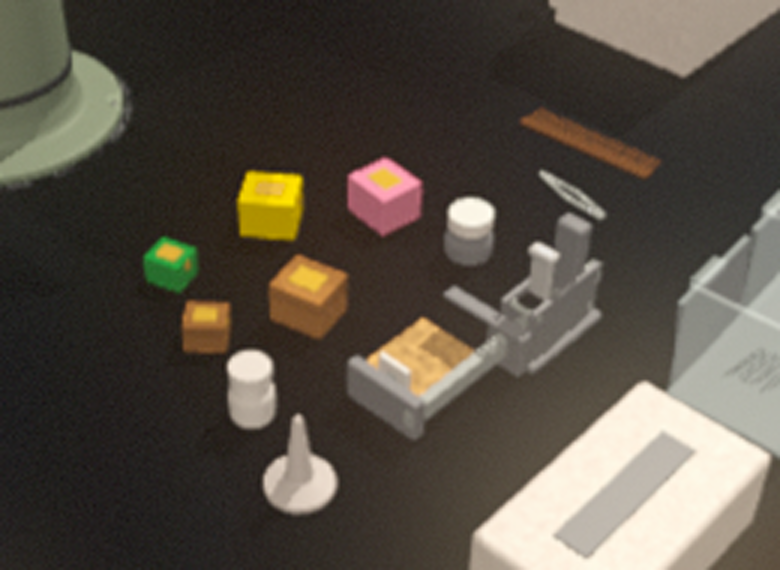

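Run:
```python
from h import *
p,M=cam('top');d=np.load('top0.npy');W=world(p,M,d)
im=cv2.imread('pics/top0.png')
def pr(n,u,v,z):print(n,at_z(p,M,u,v,z).round(3), W[v,u].round(3))
pr('box',312,213,.044);pr('boxnet',312,213,0);pr('small',346,230,.03);pr('spotnet',306,170,0);pr('post',252,147,.09);pr('trig',269,147,.09);pr('pad',318,164,.024)
pr('jarA',249,196,.05);pr('jarB',358,193,.058);pr('cone',368,160,.06)
# heights
m=(W[...,2]>.038)&(W[...,2]<.05)&(np.linalg.norm(W[...,:2]-at_z(p,M,312,213,.044)[:2],axis=-1)<.055)
uv=np.argwhere(m)[:,::-1].astype(np.float32);xy=W[m][:,:2]
print(len(xy),xy.mean(0),W[m][:,2].mean(),cv2.minAreaRect((xy*1000).astype(np.float32)))
c=at_z(p,M,306,170,0)[:2]
hsv=cv2.cvtColor(im,cv2.COLOR_BGR2HSV)
m=(np.abs(W[...,2])<.006)&(np.linalg.norm(W[...,:2]-c,axis=-1)<.08)&(hsv[...,1]>60)&(hsv[...,2]>60)
xy=W[m][:,:2];print(len(xy),cv2.minAreaRect((xy*1000).astype(np.float32)))
m=(W[...,2]>.041)&(W[...,2]<.053)&(np.linalg.norm(W[...,:2]-c,axis=-1)<.11)
n,l,st,ct=cv2.connectedComponentsWithStats(m.astype(np.uint8))
for i in range(1,n):
  if st[i,4]>20:print('jaw?',ct[i],st[i,4],W[l==i].mean(0),cv2.minAreaRect((W[l==i][:,:2]*1000).astype(np.float32)))
```

```text
box [ 0.487 -0.001  0.044] [ 0.487 -0.001  0.042]
boxnet [0.492 0.    0.   ] [ 0.487 -0.001  0.042]
small [ 0.441 -0.092  0.03 ] [ 0.442 -0.093  0.024]
spotnet [0.615 0.016 0.   ] [ 0.615  0.016 -0.001]
post [0.66  0.156 0.09 ] [0.654 0.153 0.112]
trig [0.659 0.111 0.09 ] [0.655 0.109 0.104]
pad [ 0.626 -0.018  0.024] [ 0.633 -0.018 -0.005]
jarA [0.534 0.169 0.05 ] [0.534 0.169 0.051]
jarB [ 0.538 -0.125  0.058] [ 0.538 -0.125  0.057]
cone [ 0.627 -0.154  0.06 ] [ 0.625 -0.153  0.07 ]
356 [ 0.4884912 -0.0009392] 0.04292479613651925 ((488.926513671875, -0.6848297119140625), (56.03145217895508, 49.74705505371094), 12.909335136413574)
1052 ((612.4790649414062, 16.5455322265625), (102.30390167236328, 88.5252456665039), 89.37887573242188)
jaw? [283.63793103 158.73563218] 174 [0.6375509  0.07570281 0.04481563] ((637.2467651367188, 78.99312591552734), (24.968538284301758, 90.57923889160156), 89.99232482910156)
jaw? [329.39705882 161.02941176] 136 [ 0.62957155 -0.04961164  0.04451901] ((629.7266235351562, -49.919410705566406), (13.743496894836426, 80.05538940429688), 89.30658721923828)
jaw? [310.2826087  204.15217391] 46 [0.5110967  0.00350096 0.04366886] ((510.4787902832031, 4.332956314086914), (10.515351295471191, 49.34909439086914), 11.479686737060547)
```

The one meant is the brown box at top-view pixel (312,213). It measures 56x50 mm, while the other brown one at (346,230) is smaller, and the pink (253,233), yellow (287,260) and green (333,263) boxes are ruled out. The crop confirms this. I'll go above it and look with the wrist camera.

```bash
cat >> h.py <<'E'
def togo(xyz,yaw,s=None):
    s=s or ctrl.sense();T=T_tool(s)
    Rt=R.from_euler('xyz',[-np.pi/2,0,yaw]).as_matrix()
    sh=T[:3,:3].T@(np.array(xyz)-T[:3,3]);rv=R.from_matrix(T[:3,:3].T@Rt).as_rotvec(degrees=True)
    print('turn',rv.round(2),'shift',sh.round(4),'at',s['eef_pos'].round(4),'yaw',s['orientation'][2].round(4))
E
python3 -c "
from h import *
togo([.470,0,.2],-1.346)
print(ctrl.camera_params('wrist'))"
```

```text
turn [ 0.   11.92 -0.  ] shift [-0.4279  0.0313  0.4267] at [ 0.2621 -0.5674  0.2313] yaw -1.138
{'fx': 327.7418597271721, 'fy': 327.7418597271721, 'cx': 321.67535901426436, 'cy': 201.17920680022357, 'T_tool_cam': array([[ 9.99998100e-01, -1.41461865e-03, -1.34114839e-03,
         5.20811130e-04],
       [-8.29272372e-04,  3.13922268e-01, -9.49448325e-01,
        -1.42464818e-01],
       [ 1.76412365e-03,  9.49447633e-01,  3.13920498e-01,
         7.94694986e-02],
       [ 0.00000000e+00,  0.00000000e+00,  0.00000000e+00,
         1.00000000e+00]])}
```

Call:
{"method": "carry_out", "body": {
  "commands": [0,12,0,-0.428,0.031,0.427,1,0,12,0,-0.428,0.031,0.427,1,0,12,0,-0.428,0.031,0.427,1,0,12,0,-0.428,0.031,0.427,1,0,12,0,-0.428,0.031,0.427,1,0,12,0,-0.428,0.031,0.427,1,0,12,0,-0.428,0.031,0.427,1,0,12,0,-0.428,0.031,0.427,1,0,12,0,-0.428,0.031,0.427,1,0,12,0,-0.428,0.031,0.427,1,0,12,0,-0.428,0.031,0.427,1,0,12,0,-0.428,0.031,0.427,1,0,12,0,-0.428,0.031,0.427,1,0,12,0,-0.428,0.031,0.427,1,0,12,0,-0.428,0.031,0.427,1,0,12,0,-0.428,0.031,0.427,1]
}}

```text
time: 2.4
eef_pos: [0.47, -0.0012, 0.2004]
orientation: [-1.571, -0.0, -1.35]
contact_force: [0.3, 0.4, 0.5]
finger_gap: 0.0857
```

Run:
```python
from h import *
s=ctrl.sense();im,d=ctrl.capture('wrist');cv2.imwrite('pics/w1.png',im)
p,M=cam('wrist',s);W=world(p,M,d)
def rect(m,t):
  n,l,st,ct=cv2.connectedComponentsWithStats(m.astype(np.uint8))
  for i in range(1,n):
    if st[i,4]>300:
      r=cv2.minAreaRect((W[l==i][:,:2]*1000).astype(np.float32));print(t,ct[i].round(),st[i,4],np.round(r[0],1),np.round(r[1],1),round(r[2],2),W[l==i][:,2].mean().round(4))
ok=d>0
rect(ok&(W[...,2]>.039)&(W[...,2]<.049)&(W[...,0]<.7),'z44')
hsv=cv2.cvtColor(im,cv2.COLOR_BGR2HSV)
rect(ok&(abs(W[...,2])<.006)&(hsv[...,1]>60)&(hsv[...,2]>60),'cork')
rect(ok&(W[...,2]>.1)&(W[...,2]<.12),'hi')
```

```text
z44 [266.  11.] 478 [599.6  73.7] [20.1 16.8] 0.46 0.045
z44 [418.  30.] 1129 [612.5 -51.1] [14.6 47.6] 89.75 0.0454
z44 [326. 162.] 3158 [488.6  -2.3] [55.  49.9] 13.04 0.0441
z44 [147. 177.] 3153 [436.8 159.4] [50.3 56.7] 82.43 0.0438
z44 [234. 260.] 2046 [364.5  69.1] [56.4 50.3] 36.19 0.0438
cork [333.  36.] 7286 [604.9  16. ] [103.6  71.2] 89.84 0.001
cork [158. 168.] 445 [426.9 172.6] [74.4 81.5] 81.97 0.0008
cork [239. 244.] 339 [347.7  73.7] [79.9 78. ] 36.37 0.001
```

View pics/w1.png

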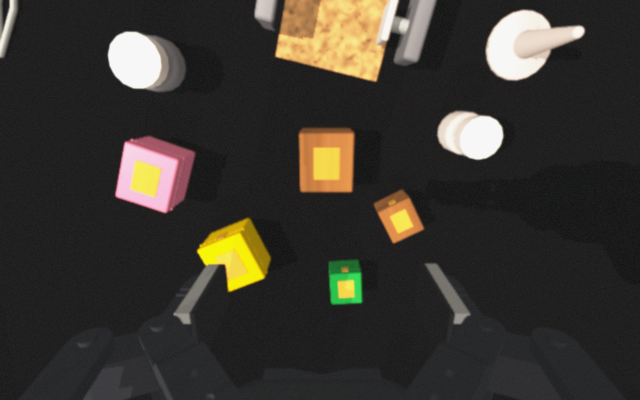

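```bash
python3 -c "
from h import *
togo([.4886,-.002,.012],-1.343)
togo([.4886,-.002,.06],-1.343)"
```

```text
turn [ 0.   -0.38  0.02] shift [0.0049 0.1884 0.0179] at [ 0.47   -0.0011  0.2004] yaw -1.3496
turn [ 0.   -0.38  0.02] shift [0.0049 0.1404 0.0179] at [ 0.47   -0.0011  0.2004] yaw -1.3496
```

Call:
{"method": "carry_out", "body": {
  "commands": [0,-0.4,0,0.005,0.05,0.018,1,0,-0.4,0,0.005,0.1,0.018,1,0,-0.4,0,0.005,0.145,0.018,1,0,-0.4,0,0.005,0.175,0.018,1,0,-0.4,0,0.005,0.188,0.018,1,0,-0.4,0,0.005,0.188,0.018,1,0,-0.4,0,0.005,0.188,0.018,0.1,0,-0.4,0,0.005,0.188,0.018,0.1,0,-0.4,0,0.005,0.188,0.018,0.1,0,-0.4,0,0.005,0.188,0.018,0.1,0,-0.4,0,0.005,0.188,0.018,0.1,0,-0.4,0,0.005,0.188,0.018,0.1],
  "force": 20
}}

```text
time: 3.65
eef_pos: [0.4898, -0.0008, 0.0138]
orientation: [-1.568, -0.001, -1.341]
contact_force: [-1.6, -1.2, 12.3]
finger_gap: 0.0497
```

```bash
python3 -c "
from h import *
togo([.545,.035,.016],-1.576)"
```

```text
turn [-1.400e-01  1.346e+01  1.000e-02] shift [-0.0223 -0.0021  0.0619] at [ 0.4898 -0.0008  0.0138] yaw -1.341
```

Call:
{"method": "carry_out", "body": {
  "commands": [0,0,0,0,-0.004,0,0.1,0,3.5,0,-0.006,-0.004,0.015,0.1,0,7,0,-0.012,-0.004,0.03,0.1,0,10.5,0,-0.018,-0.004,0.046,0.1,0,13.5,0,-0.022,-0.004,0.062,0.1,0,13.5,0,-0.022,-0.004,0.062,0.1,0,13.5,0,-0.022,-0.004,0.062,0.1]
}}

```text
time: 4.35
eef_pos: [0.5441, 0.0349, 0.0168]
orientation: [-1.571, -0.0, -1.575]
contact_force: [-1.5, -0.4, -1.0]
finger_gap: 0.0496
```

Call:
{"method": "carry_out", "body": {
  "commands": [0,0,0,0,0,0,1,0,0,0,0,0,0,1,0,0,0,0,0,0,1,0,0,0,0,-0.05,0,1,0,0,0,0,-0.1,-0.02,0,0,0,0,0,-0.13,-0.06,-0.4,0,0,0,0,-0.13,-0.08,-0.4,0,0,0,0,-0.13,-0.08,-0.4,0,0,0,0,-0.13,-0.08,-0.4]
}}

```text
time: 5.25
eef_pos: [0.4645, 0.0353, 0.1467]
orientation: [-1.57, 0.0, -1.576]
contact_force: [0.0, 0.3, 0.0]
finger_gap: 0.0257
```

```bash
cat > look.py <<'E'
from h import *
import sys
s=ctrl.sense();im,d=ctrl.capture('wrist');cv2.imwrite('pics/%s.png'%sys.argv[1],im)
p,M=cam('wrist',s);W=world(p,M,d)
print(s['time'],s['eef_pos'].round(4),s['finger_gap'])
def rect(m,t,k=200):
  n,l,st,ct=cv2.connectedComponentsWithStats(m.astype(np.uint8))
  for i in range(1,n):
    if st[i,4]>k:
      r=cv2.minAreaRect((W[l==i][:,:2]*1000).astype(np.float32));print(t,ct[i].round(),st[i,4],np.round(r[0],1),np.round(r[1],1),round(r[2],2),W[l==i][:,2].mean().round(4))
ok=d>0
rect(ok&(W[...,2]>.038)&(W[...,2]<.05)&(W[...,0]>.48)&(W[...,0]<.72),'z44')
hsv=cv2.cvtColor(im,cv2.COLOR_BGR2HSV)
rect(ok&(abs(W[...,2])<.005)&(hsv[...,1]>60)&(hsv[...,2]>60)&(W[...,0]>.5),'cork')
rect(ok&(W[...,2]>.095)&(W[...,2]<.12)&(W[...,0]>.6),'hi',50)
E
python3 look.py w2
```

```text
5.25 [0.4645 0.0353 0.1467] 0.02570215479260285
z44 [262.  10.] 533 [596.2  73.9] [13.8 16.8] 0.61 0.0447
z44 [448.  11.] 541 [595.9 -50.6] [14.1 14.5] 88.52 0.0448
z44 [322.  95.] 5686 [541.8  33.6] [50.  56.6] 89.19 0.0441
z44 [528.  95.] 322 [ 542.2 -115.3] [14.6 35.2] 89.26 0.0458
z44 [130. 101.] 2267 [538.2 171.2] [42.9 42.7] 79.96 0.0483
cork [344.  29.] 7203 [581.8  15.9] [ 62.6 103.1] 0.49 0.001
```

View pics/w2.png

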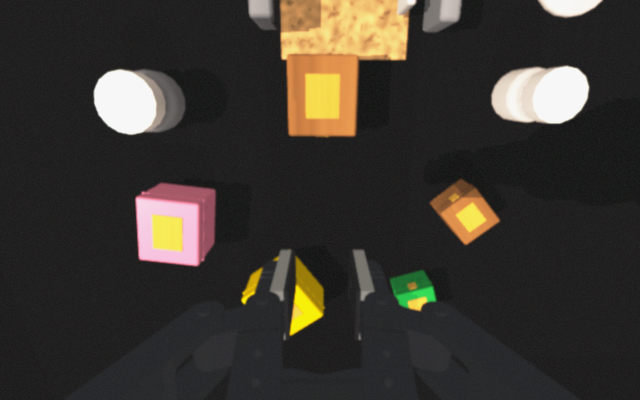

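Call:
{"method": "carry_out", "body": {
  "commands": [0,0,0,0.002,0.045,0.025,-0.4,0,0,0,0.002,0.09,0.025,-0.4,0,0,0,0.002,0.12,0.025,-0.4,0,0,0,0.002,0.131,0.025,-0.4,0,0,0,0.002,0.131,0.033,-0.4,0,0,0,0.002,0.131,0.038,-0.4,0,0,0,0.002,0.131,0.044,-0.4,0,0,0,0.002,0.131,0.05,-0.4,0,0,0,0.002,0.131,0.057,-0.4,0,0,0,0.002,0.131,0.064,-0.4,0,0,0,0.002,0.131,0.071,-0.4,0,0,0,0.002,0.131,0.078,-0.4,0,0,0,0.002,0.131,0.085,-0.4,0,0,0,0.002,0.131,0.091,-0.4,0,0,0,0.002,0.131,0.096,-0.4,0,0,0,0.002,0.131,0.1,-0.4,0,0,0,0.002,0.131,0.102,-0.4,0,0,0,0.002,0.131,0.102,-0.4]
}}

```text
time: 7.1
eef_pos: [0.5665, 0.0328, 0.0153]
orientation: [-1.571, 0.0, -1.576]
contact_force: [-0.5, 0.5, 0.2]
finger_gap: 0.0261
```

```bash
cat > topl.py <<'E'
from h import *
import sys
im,d=ctrl.capture('top');cv2.imwrite('pics/%s.png'%sys.argv[1],cv2.resize(im[120:250,200:400],None,fx=4,fy=4,interpolation=cv2.INTER_CUBIC))
p,M=cam('top');W=world(p,M,d);s=ctrl.sense();print(s['time'],s['eef_pos'].round(4),s['finger_gap'],s['contact_force'].round(1))
hsv=cv2.cvtColor(im,cv2.COLOR_BGR2HSV)
def rect(m,t,k=25):
  n,l,st,ct=cv2.connectedComponentsWithStats(m.astype(np.uint8),connectivity=4)
  for i in range(1,n):
    if st[i,4]>k:
      r=cv2.minAreaRect((W[l==i][:,:2]*1000).astype(np.float32));print(t,ct[i].round(),st[i,4],W[l==i][:,:2].mean(0).round(4),np.round(r[0],1),np.round(r[1],1),round(r[2],2),W[l==i][:,2].mean().round(4))
b=(W[...,2]>.038)&(W[...,2]<.053)&(W[...,0]>.53)&(W[...,0]<.72)&(abs(W[...,1]-.03)<.12)
brown=(hsv[...,1]>90)&(hsv[...,2]>50)
rect(b&brown,'box');rect(b&~brown,'jaws')
rect((W[...,2]>.095)&(W[...,2]<.125)&(W[...,0]>.6)&(abs(W[...,1]-.13)<.06),'hi',8)
E
python3 look.py w3; python3 topl.py t3
```

```text
7.1 [0.5665 0.0328 0.0153] 0.026067709079352897
z44 [220.  94.] 18190 [650.7  58.4] [ 76.3 112.4] 44.76 0.0436
z44 [551. 116.] 13647 [629.2 -31. ] [79.4 56.5] 1.21 0.0438
z44 [477. 172.] 1535 [617.5 -26. ] [ 6.6 33.7] 89.85 0.0404
z44 [317. 207.] 20072 [593.6  31.8] [53.2 78.7] 89.96 0.044
z44 [ 26. 352.] 3728 [539.7 159.7] [21.6 40.7] 88.29 0.046
cork [378. 132.] 18959 [611.1  15.6] [102.4  88.3] 89.78 0.0009
7.2 [0.5662 0.0328 0.0153] 0.02572263088125811 [-0.5 -0.   0.2]
jaws [329. 161.] 159 [ 0.6296 -0.0499] [630.2 -49.9] [13.8 78.9] 89.27 0.0439
hi [247.  60.] 73 [0.8952 0.1693] [895.7 169.3] [ 5.5 41.3] 1.28 0.1102
hi [258.  81.] 60 [0.8369 0.1406] [845.2 140.5] [110.6   4.9] 0.4 0.1102
hi [247. 102.] 35 [0.7813 0.17  ] [781.7 167.4] [ 7.1 43.6] 6.12 0.0993
hi [251. 144.] 86 [0.6618 0.1571] [663.3 157.4] [26.9 18.4] 0.52 0.1103
```

View pics/w3.png

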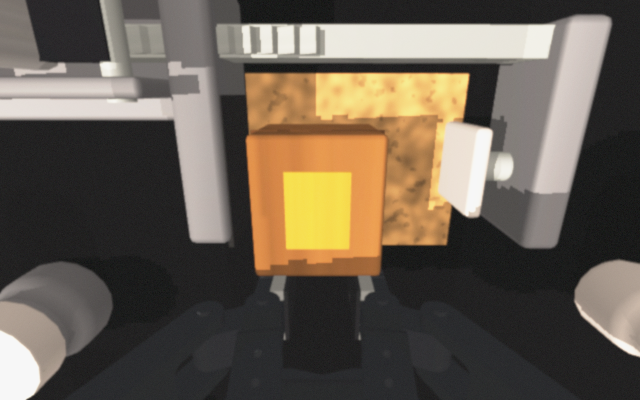

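View pics/t3.png

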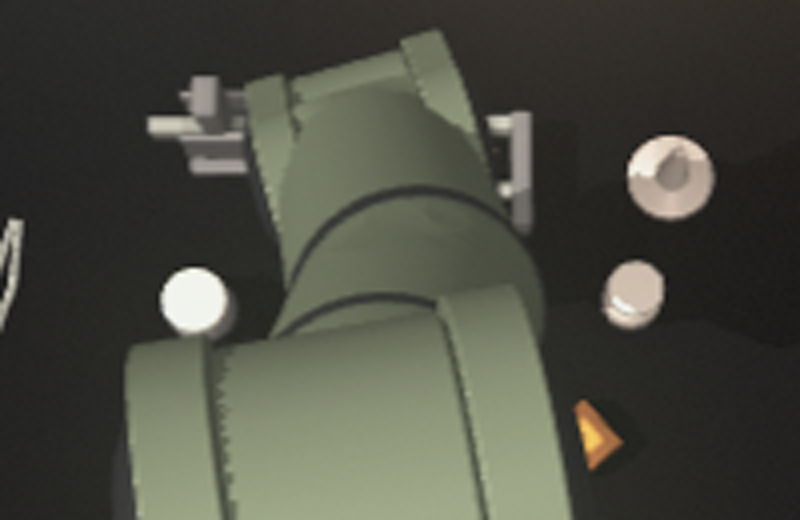

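```bash
cat >> look.py <<'E'
b=ok&(W[...,2]>.0415)&(W[...,2]<.047)&(hsv[...,1]>90)&(hsv[...,2]>50)&(W[...,0]>.5)
rect(b,'BOX')
for n,m in(('fixed',ok&(W[...,2]>.043)&(W[...,2]<.049)&(hsv[...,1]<60)&(abs(W[...,1]-.07)<.025)&(W[...,0]>.58)),('mov',ok&(W[...,2]>.043)&(W[...,2]<.049)&(hsv[...,1]<60)&(abs(W[...,1]+.03)<.06)&(W[...,0]>.58))):
  q=W[m]
  if len(q):print(n,len(q),np.percentile(q[:,0],[.5,99.5]).round(4),np.percentile(q[:,1],[1,50,99]).round(4))
E
sed -i 's/ctrl.capture(.wrist.);cv2.imwrite/ctrl.capture("wrist");np.savez("last.npz",im=im,d=d);cv2.imwrite/' look.py
python3 look.py w4|tail -3
```

```text
BOX [317. 202.] 18870 [604.6  33.2] [50.1 56.6] 89.92 0.044
fixed 11449 [0.5935 0.6724] [0.0655 0.0728 0.0818]
mov 9775 [0.5908 0.6682] [-0.0577 -0.0498 -0.0441]
```

Call:
{"method": "carry_out", "body": {
  "commands": [0,0,0,0,0,0.005,-0.4,0,0,0,0,0,0.009,-0.4,0,0,0,0,0,0.0125,-0.4,0,0,0,0,0,0.0125,-0.4,0,0,0,0,0,-0.01,-0.4,0,0,0,0,-0.02,-0.04,-0.4,0,0,0,0,-0.06,-0.05,-0.4,0,0,0,0,-0.1,-0.05,0,0,0,0,0,-0.13,-0.05,0.5,0,0,0,0,-0.13,-0.05,1,0,0,0,0,-0.13,-0.05,1]
}}

```text
time: 8.35
eef_pos: [0.5165, 0.0331, 0.1458]
orientation: [-1.569, 0.0, -1.576]
contact_force: [0.2, 0.3, -0.2]
finger_gap: 0.082
```

```bash
python3 look.py w5; python3 topl.py t5
```

```text
8.35 [0.5165 0.0331 0.1458] 0.08196914296055746
z44 [243.  43.] 3116 [619.3 120.5] [ 64.7 114.1] 3.65 0.045
z44 [441.  50.] 2327 [621.8 -51.1] [14.9 65.4] 89.39 0.0451
z44 [319.  58.] 6258 [617.4  33.3] [50.3 55.8] 89.93 0.0441
z44 [590.  41.] 438 [ 629.  -152.5] [17.8 11.2] 10.86 0.0441
z44 [404.  61.] 449 [617.1 -26.2] [ 6.3 33.7] 89.6 0.0404
z44 [514. 161.] 285 [ 546.1 -115.1] [13.2 35. ] 71.29 0.0456
z44 [139. 172.] 1953 [538.5 171.4] [42.5 43.1] 34.02 0.0482
cork [356.  77.] 7154 [612.6  15.8] [103.1  86.7] 89.9 0.0009
BOX [319.  58.] 6237 [617.8  33.2] [50. 55.] 89.75 0.0441
fixed 2387 [0.5918 0.6538] [0.0657 0.0735 0.0844]
mov 2071 [0.5893 0.6534] [-0.0575 -0.0504 -0.0442]
8.45 [0.5158 0.033  0.1445] 0.08542581162514479 [-0.4 -0.2 -0.2]
jaws [329. 161.] 155 [ 0.629  -0.0497] [629.5 -49.9] [13.8 80.9] 89.35 0.0436
hi [247.  60.] 75 [0.895 0.169] [895.4 167.7] [44.   7.8] 89.31 0.1101
hi [257.  80.] 54 [0.8403 0.1408] [847.  142.4] [112.6   5.3] 2.07 0.1095
hi [248. 102.] 35 [0.7817 0.1676] [782.6 167.2] [ 7.4 43.8] 4.97 0.0995
hi [250. 144.] 77 [0.663  0.1579] [662.7 157.9] [26.8 18.3] 1.08 0.1107
hi [267. 143.] 30 [0.6671 0.1147] [666.2 114.6] [15.8 11. ] 1.61 0.1058
```

View pics/w5.png

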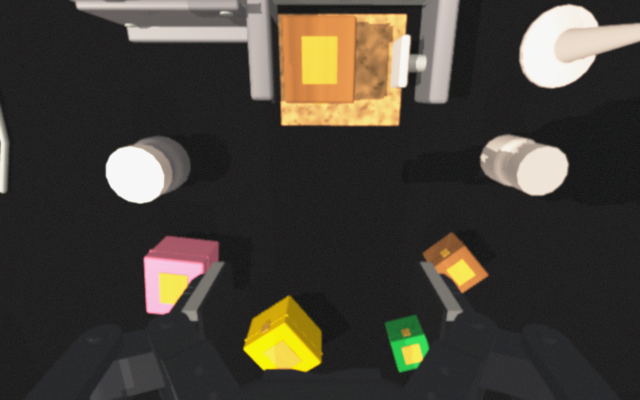

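Call:
{"method": "carry_out", "body": {
  "commands": [0,0,0,-0.03,-0.025,0.03,1,0,0,0,-0.06,-0.025,0.07,1,0,0,0,-0.09,-0.025,0.11,1,0,0,0,-0.106,-0.02,0.1455,1,0,0,0,-0.106,0,0.1455,1,0,0,0,-0.106,0.005,0.1455,1,0,0,0,-0.106,0.005,0.1455,1]
}}

```text
time: 9.15
eef_pos: [0.661, 0.1377, 0.1385]
orientation: [-1.574, -0.001, -1.576]
contact_force: [-0.0, 0.5, 0.1]
finger_gap: 0.0852
```

```bash
python3 look.py w6
python3 - <<'E'
from h import *
z=np.load('last.npz');s=ctrl.sense();p,M=cam('wrist',s);W=world(p,M,z['d'])
for lo,hi in((.102,.110),(.110,.12),(.08,.1)):
  m=(W[...,2]>lo)&(W[...,2]<hi)&(W[...,0]>.63)&(W[...,0]<.7)&(abs(W[...,1]-.14)<.04)
  n,l,st,ct=cv2.connectedComponentsWithStats(m.astype(np.uint8))
  for i in range(1,n):
    if st[i,4]>80:
      q=W[l==i];print(lo,ct[i].round(),st[i,4],q.min(0).round(4),q.max(0).round(4))
E
```

```text
9.15 [0.661  0.1377 0.1385] 0.08516671011340786
z44 [397. 214.] 3421 [668.6  98.2] [145.7  98. ] 52.39 0.0441
z44 [557. 235.] 2192 [629.9 -50.3] [79.6 20.1] 4.4 0.0443
z44 [325. 198.] 429 [663.7 133. ] [29.4  9.9] 89.39 0.0402
z44 [507. 197.] 215 [662.8  -7. ] [37.   9.3] 89.69 0.0385
z44 [325. 215.] 220 [651.2 133.5] [29.3  5. ] 80.47 0.044
z44 [452. 246.] 3537 [618.3  33.3] [56.5 50.5] 0.05 0.0438
z44 [521. 250.] 315 [617.9 -25.8] [ 6.4 33.5] 89.28 0.0403
z44 [282. 333.] 1438 [539.  171.3] [42.5 43.5] 78.54 0.0479
z44 [613. 322.] 489 [ 548.1 -117.5] [17.5 36.3] 58.73 0.0445
cork [490. 237.] 1637 [606.8 -17.6] [87.5 49.9] 9.89 0.0009
cork [ 49. 295.] 2989 [548.9 406.9] [98.4 44.5] 3.01 0.003
hi [185.  15.] 4562 [775.2 202. ] [ 14.4 116.5] 2.92 0.0989
hi [25. 19.] 668 [775.3 284.3] [ 5.7 28. ] 3.63 0.1
hi [287. 232.] 1734 [664.2 156.6] [18.1 27.6] 89.47 0.112
hi [360. 231.] 912 [663.8 114.1] [25.4 13. ] 0.64 0.1072
BOX [452. 247.] 3330 [618.2  33.3] [50.5 56. ] 89.47 0.0441
fixed 2106 [0.5928 0.6835] [0.066  0.0741 0.085 ]
mov 1679 [0.5908 0.6688] [-0.0575 -0.0497 -0.044 ]
0.102 [288. 211.] 136 [0.6737 0.1477 0.1022] [0.6786 0.1643 0.1099]
0.102 [360. 231.] 867 [0.6517 0.1076 0.1032] [0.6771 0.1207 0.11  ]
0.11 [286. 236.] 1460 [0.651  0.1475 0.11  ] [0.6786 0.1657 0.1183]
0.08 [292. 203.] 310 [0.6645 0.1475 0.08  ] [0.6786 0.1644 0.1   ]
0.08 [354. 209.] 156 [0.657  0.1101 0.08  ] [0.6744 0.1197 0.0958]
```

View pics/w6.png

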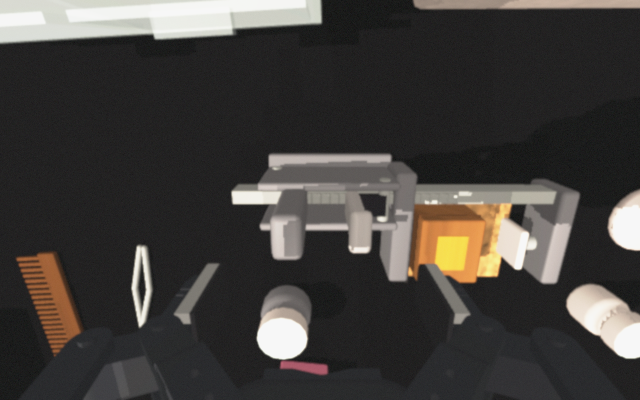

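Call:
{"method": "carry_out", "body": {
  "commands": [0,0,0,0,0.03,0.002,1,0,0,0,0,0.055,0.002,1,0,0,0,0,0.068,0.002,1,0,0,0,0,0.068,0.002,1,0,0,0,0,0.068,0.002,0.45,0,0,0,0,0.068,0.002,0.45,0,0,0,0,0.068,0.002,0.38,0,0,0,0,0.068,0.002,0.38]
}}

```text
time: 10.0
eef_pos: [0.6646, 0.1384, 0.0731]
orientation: [-1.57, 0.0, -1.576]
contact_force: [0.3, 0.1, -0.3]
finger_gap: 0.0588
```

```bash
python3 look.py w7|grep -E 'mov|BOX|^[0-9]'; python3 -c "
from h import *
print(ctrl.sense())"; python3 topl.py t7|grep -E 'jaws|box'
```

```text
10.0 [0.6646 0.1384 0.0731] 0.05878809477540562
BOX [493. 291.] 4090 [624.3  33.2] [50.8 44.5] 89.17 0.044
mov 1828 [0.5906 0.6639] [-0.0572 -0.0474 -0.0437]
{'time': 10.05, 'qpos': array([-0.22770611,  0.78634793, -0.1040666 ,  1.55377056,  0.10205941,
        0.80610001, -1.94823066]), 'qd': array([-0.00095405,  0.00627693, -0.00061878,  0.00277121,  0.00079609,
       -0.00138249, -0.00160914]), 'tau': array([ 2.25224550e-02, -1.10598421e+02,  7.18798432e-01, -3.12922704e+01,
        1.45659500e-02,  7.30421307e-03,  1.20490164e-03]), 'eef_pos': array([0.66451266, 0.13835172, 0.07283185]), 'orientation': array([-1.57013905e+00,  2.14079461e-04, -1.57614062e+00]), 'contact_force': array([-0.43853872,  0.7051179 ,  0.83182008]), 'wrist_torque': array([ 0.05559795, -0.04942101, -0.02122068]), 'finger_gap': 0.05909816928491807}
box [299. 166.] 340 [0.6183 0.0346] [617.8  35.1] [47.  56.8] 89.93 0.0427
jaws [287. 147.] 33 [0.6701 0.0665] [670.1  65.6] [28.9 12. ] 42.12 0.0427
jaws [329. 161.] 156 [ 0.6293 -0.0497] [630.2 -50. ] [13.8 79.4] 89.32 0.0439
```

View pics/w7.png

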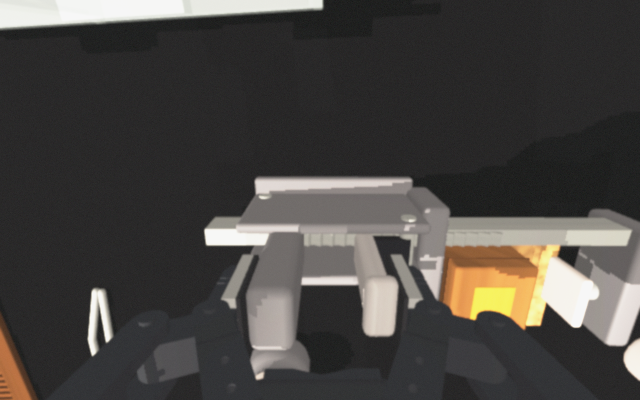

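Call:
{"method": "carry_out", "body": {
  "commands": [0,0,0,0,0,0,0.3,0,0,0,0,0,0,0.2,0,0,0,0,0,0,0.1,0,0,0,0,0,0,0,0,0,0,0,0,0,-0.06,0,0,0,0,0,0,-0.06,0,0,0,0,0,0,-0.06],
  "force": 20
}}

```text
time: 10.8
eef_pos: [0.6647, 0.1436, 0.0742]
orientation: [-1.568, 0.006, -1.573]
contact_force: [-5.9, 20.9, 17.5]
finger_gap: 0.046
```

```bash
python3 look.py w8|grep -E 'mov|BOX|^[0-9]'; python3 topl.py t8|grep -E 'jaws|box|hi|^[0-9]'
```

```text
10.8 [0.6647 0.1436 0.0742] 0.04603219524493507
BOX [505. 295.] 4466 [618.7  33.2] [50.7 55.9] 89.99 0.044
mov 1546 [0.5903 0.6565] [-0.054  -0.0444 -0.0407]
10.9 [0.6646 0.1436 0.0741] 0.04623654032696007 [-4.8 19.8 19.6]
box [298. 166.] 349 [0.6182 0.0354] [617.9  35.2] [47.1 56.8] 89.56 0.0428
jaws [285. 146.] 39 [0.6725 0.0721] [670.   73.4] [25.3 13.6] 1.27 0.0439
jaws [328. 162.] 155 [ 0.6284 -0.0468] [629.9 -47.2] [13.8 79.7] 89.35 0.0439
hi [248.  60.] 85 [0.8942 0.1662] [896.2 161.7] [51.1 25. ] 70.73 0.1109
hi [257.  74.] 17 [0.8546 0.1409] [854.8 140.9] [31.5  0.9] 2.84 0.1118
```

View pics/w8.png

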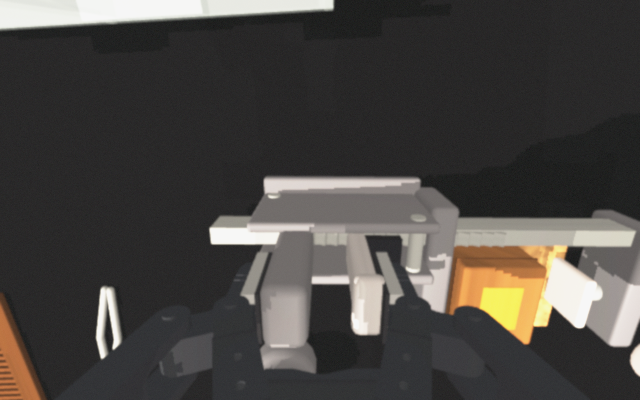

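Call:
{"method": "carry_out", "body": {
  "commands": [0,0,0,0,0,0,0.2,0,0,0,0,0,0,0.38,0,0,0,0,0,0,0.38,0,0,0,0,-0.006,0,0.38,0,0,0,0,-0.006,0,0.34,0,0,0,-0.002,-0.006,0,0.24,0,0,0,-0.004,-0.006,0,0.14,0,0,0,-0.006,-0.006,0,0.04,0,0,0,-0.0085,-0.006,0,-0.08,0,0,0,-0.0085,-0.006,0,-0.08,0,0,0,-0.0085,-0.006,0,-0.08],
  "force": 20
}}

```text
time: 12.0
eef_pos: [0.665, 0.147, 0.0793]
orientation: [-1.569, 0.0, -1.576]
contact_force: [-1.1, 0.6, 9.7]
finger_gap: 0.0394
```

```bash
python3 look.py w9|grep -E 'mov|BOX|^[0-9]'; python3 topl.py t9|grep -E 'jaws|box|hi|^[0-9]'
```

```text
12.0 [0.665  0.147  0.0793] 0.039366638819395686
BOX [503. 293.] 4885 [618.4  33.4] [50.8 56.1] 89.52 0.0441
mov 2668 [0.5915 0.6692] [-0.0408 -0.0325 -0.0272]
12.1 [0.665  0.147  0.0793] 0.03938913175749213 [-0.6  1.   9.5]
box [298. 166.] 350 [0.6179 0.0352] [617.8  33.9] [49.5 56.3] 89.86 0.0426
jaws [285. 149.] 70 [0.6641 0.0728] [660.5  69.9] [49.6 17.3] 22.65 0.0437
jaws [323. 161.] 130 [ 0.6287 -0.0322] [629.  -30.7] [13.8 76.9] 89.36 0.0439
hi [247.  60.] 75 [0.895  0.1688] [895.3 167.6] [44.4  9.8] 85.79 0.1108
hi [257.  71.] 28 [0.8634 0.1416] [869.4 142.4] [65.1  2.1] 2.89 0.1112
```

View pics/w9.png

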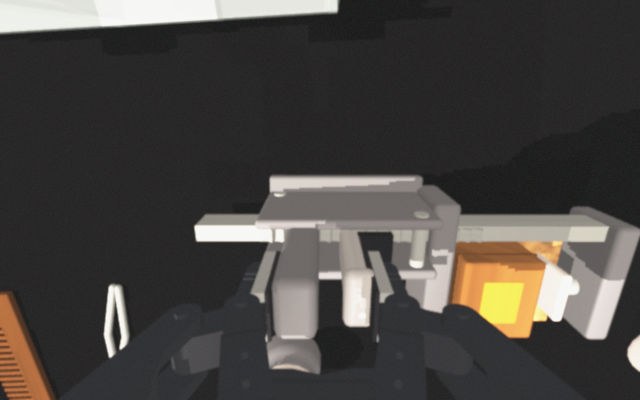

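```bash
cat >> look.py <<'E'
m=ok&(W[...,2]>.0375)&(W[...,2]<.0425)&(abs(W[...,0]-.617)<.016)&(hsv[...,1]<60)&(W[...,1]<.03)&(W[...,1]>-.06)
q=W[m]
if len(q):print('pad',len(q),np.percentile(q[:,1],[2,50,98]).round(4))
q=W[ok&(abs(W[...,2]-.0455)<.003)&(hsv[...,1]<60)&(W[...,0]>.6)&(W[...,0]<.64)&(W[...,1]<.03)&(W[...,1]>-.1)]
print('jawmid',len(q),np.percentile(q[:,1],[2,50,98]).round(4))
E
python3 look.py w10|tail -2
```

```text
pad 801 [-0.0287 -0.0098 -0.006 ]
jawmid 1337 [-0.0401 -0.032  -0.0271]
```

Call:
{"method": "carry_out", "body": {
  "commands": [0,0,0,0.002,0,0,0.04,0,0,0,0.004,-0.002,0,0.14,0,0,0,0.006,-0.004,0,0.24,0,0,0,0.0085,-0.004,0,0.38,0,0,0,0.0085,-0.004,0,0.38,0,0,0,0.0085,-0.004,0,0.38,0,0,0,0.0085,-0.004,0,0.34,0,0,0,0.0065,-0.004,0,0.24,0,0,0,0.0045,-0.004,0,0.14,0,0,0,0.0025,-0.004,0,0.04,0,0,0,0,-0.004,0,-0.08,0,0,0,0,-0.004,0,-0.08,0,0,0,0,-0.004,0,-0.08],
  "force": 20
}}

```text
time: 13.45
eef_pos: [0.6648, 0.147, 0.083]
orientation: [-1.57, 0.0, -1.576]
contact_force: [-0.6, -0.2, 8.7]
finger_gap: 0.0395
```

```bash
python3 look.py w11|grep -E 'mov|BOX|^[0-9]|pad|jawmid'; python3 topl.py t11|grep -E 'jaws|box|hi|^[0-9]'
```

```text
13.45 [0.6648 0.147  0.083 ] 0.0394903576135926
BOX [500. 290.] 4787 [618.8  33.4] [55.9 50.1] 0.23 0.0441
mov 2580 [0.5912 0.6691] [-0.0264 -0.0184 -0.0124]
pad 520 [-0.0144 -0.0052  0.0066]
jawmid 1302 [-0.026  -0.0179 -0.0123]
13.55 [0.6648 0.147  0.0831] 0.03946281430079937 [-1.8 -1.2  8.3]
box [299. 166.] 345 [0.6182 0.035 ] [617.8  35.1] [47.2 56.2] 89.97 0.0428
jaws [285. 150.] 72 [0.6618 0.073 ] [654.6  68.3] [61.5 18.2] 19.8 0.0444
jaws [318. 162.] 136 [ 0.6283 -0.0184] [628.6 -18.4] [11.1 76.3] 89.43 0.0442
hi [247.  60.] 73 [0.8951 0.1696] [895.7 169.6] [ 5.3 40.2] 2.8 0.1104
hi [257.  71.] 32 [0.8635 0.1416] [868.7 142.1] [62.5  2.1] 2.46 0.1104
```

View pics/w11.png

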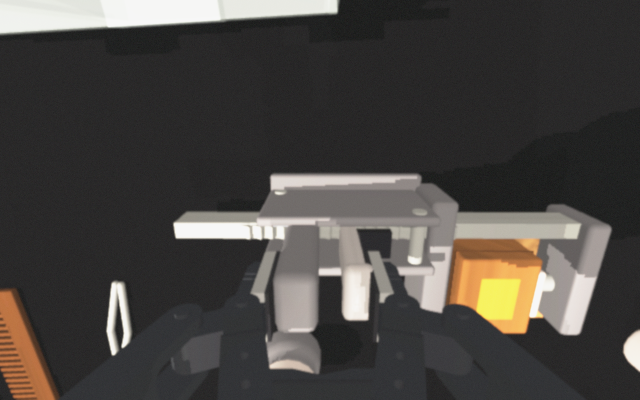

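Call:
{"method": "carry_out", "body": {
  "commands": [0,0,0,0.002,0,0,0.04,0,0,0,0.004,0,0,0.14,0,0,0,0.006,0,0,0.24,0,0,0,0.0085,0,0,0.38,0,0,0,0.0085,0,0,0.38,0,0,0,0.0085,0,0,0.38,0,0,0,0.0085,0,0,0.34,0,0,0,0.0075,0,0,0.29,0,0,0,0.0065,0,0,0.24,0,0,0,0.0055,0,0,0.19,0,0,0,0.0045,0,0,0.14,0,0,0,0.0035,0,0,0.09,0,0,0,0.0025,0,0,0.04,0,0,0,0.0015,0,0,0,0,0,0,0.001,0,0,-0.03,0,0,0,0.001,0,0,-0.04,0,0,0,0.001,0,0,-0.04],
  "force": 30
}}

```text
time: 15.25
eef_pos: [0.6648, 0.146, 0.0834]
orientation: [-1.57, 0.0, -1.576]
contact_force: [-4.2, -0.8, 13.7]
finger_gap: 0.0414
```

```bash
python3 look.py w12|grep -E 'mov|BOX|^[0-9]|pad|jawmid|fixed'; python3 topl.py t12|grep -E 'jaws|box|^[0-9]'
python3 -c "
import cv2;a=cv2.imread('pics/w12.png')[180:360,380:640];cv2.imwrite('pics/w12c.png',cv2.resize(a,None,fx=3,fy=3,interpolation=cv2.INTER_CUBIC))"
```

```text
15.25 [0.6648 0.146  0.0834] 0.041441642572367675
BOX [486. 287.] 4356 [619.   41.2] [50.2 55.8] 89.04 0.0441
fixed 2524 [0.6102 0.6837] [0.0667 0.074  0.0916]
mov 2557 [0.5913 0.6693] [-0.0153 -0.0072 -0.001 ]
pad 490 [-0.003  -0.0011  0.0144]
jawmid 1290 [-0.0148 -0.0068  0.0163]
15.35 [0.6648 0.146  0.0834] 0.041251995148138855 [-3.2 -1.6 14.3]
box [296. 166.] 346 [0.6181 0.0423] [618.1  42.1] [56.6 49.5] 0.08 0.043
jaws [284. 148.] 62 [0.6669 0.0739] [663.6  69.9] [43.1 18.3] 27.57 0.0436
jaws [314. 161.] 141 [ 0.6291 -0.0074] [628.6  -6.2] [13.9 75.4] 89.66 0.0441
```

View pics/w12c.png

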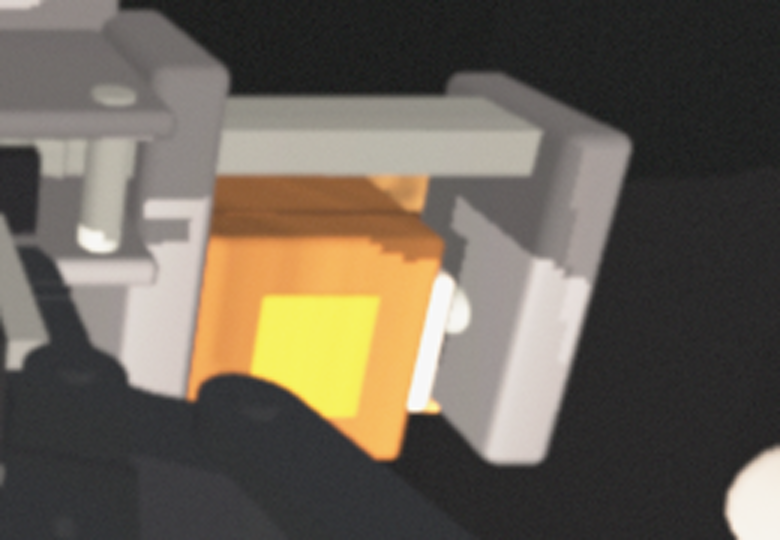

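Call:
{"method": "carry_out", "body": {
  "commands": [0,0,0,-0.0005,0,0,-0.06,0,0,0,-0.001,0,0,-0.08,0,0,0,-0.001,0,0,-0.09,0,0,0,-0.001,0,0,-0.09,0,0,0,-0.001,0,0,-0.09],
  "force": 30
}}

```text
time: 15.85
eef_pos: [0.6648, 0.1471, 0.0837]
orientation: [-1.57, 0.0, -1.576]
contact_force: [-4.8, -1.9, 17.4]
finger_gap: 0.0393
```

```bash
python3 look.py w13|grep -E 'mov|BOX|^[0-9]|pad|jawmid|fixed'; python3 topl.py t13|grep -E 'jaws|box|^[0-9]'
python3 - <<'E'
from h import *
a=cv2.imread('pics/w13.png')[180:360,380:640];cv2.imwrite('pics/w13c.png',cv2.resize(a,None,fx=3,fy=3,interpolation=cv2.INTER_CUBIC))
s=ctrl.sense();p,M=cam('wrist',s);z=np.load('last.npz');W=world(p,M,z['d']);hsv=cv2.cvtColor(z['im'],cv2.COLOR_BGR2HSV)
for nm,zl,zh in(('jaw',.043,.049),('pad/box',.037,.0425),('top44',.0425,.047)):
  m=(z['d']>0)&(abs(W[...,0]-.617)<.012)&(W[...,2]>zl)&(W[...,2]<zh)&(W[...,1]>-.03)&(W[...,1]<.08)
  y=W[m][:,1];S=hsv[...,1][m]
  for g,mm in(('grey',S<60),('brown',S>90)):
    h,_=np.histogram(y[mm],bins=np.arange(-.03,.081,.002));print(nm,g,[(round(-30+2*i),int(c)) for i,c in enumerate(h) if c>8])
E
```

```text
15.85 [0.6648 0.1471 0.0837] 0.039283349868017896
BOX [488. 288.] 4431 [618.7  40.9] [50.  56.6] 89.44 0.0441
fixed 2553 [0.61   0.6836] [0.0666 0.0741 0.0928]
mov 2532 [0.5917 0.6692] [-0.0134 -0.0054  0.0007]
pad 489 [-0.0011  0.0006  0.0146]
jawmid 1283 [-0.013  -0.0049  0.0056]
15.95 [0.6648 0.147  0.0837] 0.038852442451028736 [-4.2 -0.9 18. ]
box [296. 166.] 360 [0.6176 0.0419] [617.9  42.1] [49.7 56.7] 89.47 0.0429
jaws [284. 149.] 67 [0.6647 0.0737] [661.4  70. ] [47.3 18.7] 23.99 0.044
jaws [313. 161.] 138 [ 0.6292 -0.0048] [629.7  -4.7] [11.2 76.8] 89.56 0.0441
jaw grey [(-14, 38), (-12, 89), (-10, 93), (-8, 99), (-6, 101), (-4, 124), (-2, 152), (0, 15), (16, 17), (66, 31), (68, 84), (70, 80), (72, 76), (74, 79), (76, 81), (78, 80)]
jaw brown [(16, 30), (18, 84), (20, 98), (22, 97), (24, 95), (26, 89), (28, 80), (30, 90), (32, 102), (34, 96), (36, 94), (38, 97), (40, 98), (42, 93), (44, 80), (46, 81), (48, 74), (50, 69), (52, 75), (54, 63), (56, 60), (58, 59), (60, 67), (62, 53), (64, 54)]
pad/box grey [(-2, 150), (0, 50), (10, 59), (12, 89), (14, 34)]
pad/box brown []
top44 grey [(-14, 38), (-12, 86), (-10, 89), (-8, 95), (-6, 98), (-4, 120), (-2, 169), (0, 20), (16, 20), (66, 31), (68, 81), (70, 79), (72, 74), (74, 75), (76, 81), (78, 77)]
top44 brown [(16, 30), (18, 89), (20, 99), (22, 103), (24, 96), (26, 91), (28, 82), (30, 90), (32, 102), (34, 96), (36, 94), (38, 97), (40, 98), (42, 94), (44, 80), (46, 81), (48, 74), (50, 69), (52, 77), (54, 65), (56, 62), (58, 61), (60, 68), (62, 55), (64, 68)]
```

View pics/w13c.png

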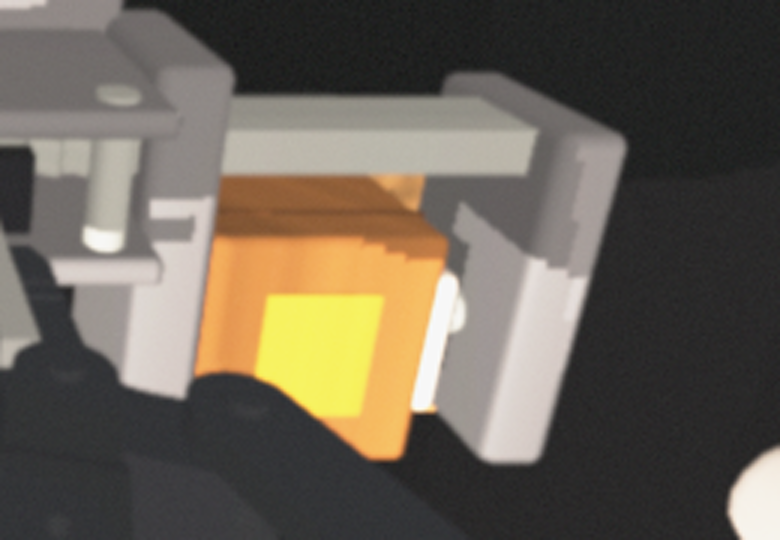

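Call:
{"method": "carry_out", "body": {
  "commands": [0,0,0,-0.0003,0,0,-0.105,0,0,0,-0.0005,0,0,-0.115,0,0,0,-0.0005,0,0,-0.12,0,0,0,-0.0005,0,0,-0.12],
  "force": 30
}}

```text
time: 16.35
eef_pos: [0.6648, 0.1477, 0.0838]
orientation: [-1.569, 0.0, -1.576]
contact_force: [-5.5, -1.0, 20.1]
finger_gap: 0.0378
```

```bash
for i in 1 2; do python3 look.py w14$i|grep -E 'mov|BOX|^[0-9]|pad|jawmid|fixed'; done; python3 topl.py t14|grep -E 'jaws|box|^[0-9]'
python3 - <<'E'
from h import *
s=ctrl.sense();p,M=cam('wrist',s);z=np.load('last.npz');W=world(p,M,z['d']);hsv=cv2.cvtColor(z['im'],cv2.COLOR_BGR2HSV)
for nm,zl,zh in(('jaw',.043,.049),('pad/box',.037,.0425)):
  m=(z['d']>0)&(abs(W[...,0]-.617)<.012)&(W[...,2]>zl)&(W[...,2]<zh)&(W[...,1]>-.03)&(W[...,1]<.08)
  y=W[m][:,1];S=hsv[...,1][m]
  for g,mm in(('grey',S<60),('brown',S>90)):
    h,_=np.histogram(y[mm],bins=np.arange(-.03,.081,.002));print(nm,g,[(round(-30+2*i),int(c)) for i,c in enumerate(h) if c>8])
E
```

```text
16.35 [0.6648 0.1477 0.0838] 0.037812376585535094
BOX [489. 288.] 4495 [618.1  41. ] [50.1 57.5] 89.92 0.0441
fixed 2540 [0.6101 0.684 ] [0.0667 0.0742 0.0921]
mov 2544 [0.5916 0.6692] [-0.0122 -0.0042  0.0017]
pad 483 [0.0001 0.0018 0.0144]
jawmid 1278 [-0.0118 -0.0038  0.0018]
16.4 [0.6648 0.1477 0.0838] 0.038309763699129716
BOX [489. 288.] 4484 [618.6  41. ] [50.1 56.7] 88.77 0.0441
fixed 2533 [0.6101 0.6837] [0.0667 0.0742 0.0919]
mov 2532 [0.5913 0.6692] [-0.0123 -0.0044  0.0016]
pad 493 [-0.      0.0016  0.0146]
jawmid 1279 [-0.012  -0.0039  0.0016]
16.5 [0.6648 0.1477 0.0838] 0.03815739372767414 [-6.7 -1.1 19.9]
box [296. 166.] 350 [0.6181 0.0423] [618.   42.2] [49.7 56. ] 89.38 0.0428
jaws [284. 150.] 73 [0.6632 0.074 ] [658.3  69.5] [51.  19.9] 24.52 0.0444
jaws [313. 162.] 134 [ 0.6287 -0.0045] [628.8  -3.7] [76.5 13.9] 0.26 0.0441
jaw grey [(-14, 14), (-12, 60), (-10, 98), (-8, 98), (-6, 100), (-4, 102), (-2, 139), (0, 102), (16, 14), (66, 25), (68, 68), (70, 81), (72, 86), (74, 78), (76, 82), (78, 82)]
jaw brown [(16, 29), (18, 92), (20, 90), (22, 89), (24, 90), (26, 88), (28, 74), (30, 96), (32, 96), (34, 105), (36, 93), (38, 100), (40, 93), (42, 92), (44, 88), (46, 91), (48, 75), (50, 75), (52, 74), (54, 63), (56, 62), (58, 56), (60, 58), (62, 60), (64, 45)]
pad/box grey [(-2, 9), (0, 198), (10, 49), (12, 103), (14, 28)]
pad/box brown []
```

View pics/w142.png

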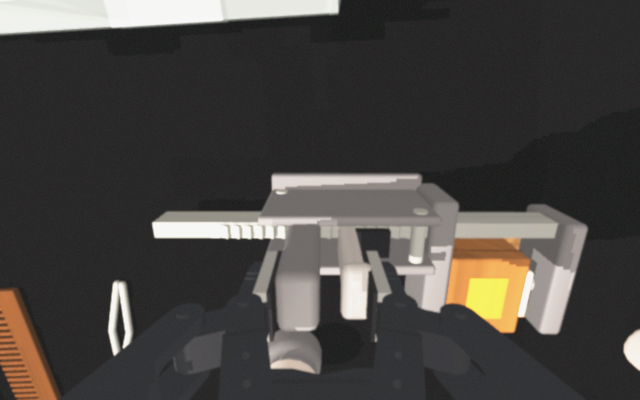

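Call:
{"method": "carry_out", "body": {
  "commands": [0,0,0,0,0,0,-0.12,0,0,0,0,0,0,-0.12,0,0,0,0,0,0,-0.12,0,0,0,0,0,0,-0.12,0,0,0,0,0,0,-0.12,0,0,0,0,0,0,-0.12]
}}

```text
time: 17.1
eef_pos: [0.6648, 0.1477, 0.0838]
orientation: [-1.569, 0.0, -1.576]
contact_force: [-6.3, -0.8, 19.6]
finger_gap: 0.0376
```

```bash
python3 look.py w15|grep -E 'mov|BOX|^[0-9]|pad|jawmid|fixed'; python3 -c "
from h import *
print(ctrl.close_job())"
```

```text
17.1 [0.6648 0.1477 0.0838] 0.03757785099841657
BOX [489. 288.] 4498 [618.5  41.2] [50.2 56.3] 89.44 0.0441
fixed 2545 [0.6099 0.6839] [0.0667 0.0742 0.0919]
mov 2539 [0.5916 0.6693] [-0.0123 -0.0043  0.0016]
pad 485 [0.     0.0018 0.0147]
jawmid 1281 [-0.0119 -0.0038  0.0016]
the job is handed in; nothing more can be done
None
```

I handed the job in at about 17 s with the trigger still squeezed and the pad pressed in by an estimated 7 mm of its 14 mm.

**What I did:** I gripped the larger brown box lightly to turn it square and slide it sideways along the table. I then pushed it along +x onto the cork patch. I squeezed the trigger four times; the first only partly, because the fingertips were touching the housing, so I raised the tool between the next two squeezes.

**Last checks:**
- **Box:** it stands on the table with its face on the fixed jaw (y about 0.066 m), within about 0.6° of square. Its centre is about 1.5 mm past the spot in x.
- **Pad:** the estimates ran from 6.8 to 7.4 mm. They come from the gap between the jaw and the box in the wrist camera, because the press cannot be read directly.
- **Hold:** jaw and box had not moved measurably after a further 0.6 s of holding. The gap reads about 38 mm, which is the trigger's fully squeezed position.
- **Other things:** the two jars measured the same after the push as before. I did not re-measure the mirror or the comb.

**What disagreed:**
- The wrist reads about 20 N upward while squeezing. It was still 8 to 10 N after I raised the tool, so I took it to be finger friction and did not resolve it.
- My first estimate of the press at 41 mm opening was about 1 mm higher than the later ones. I trusted the later ones because they matched the box's own movement.

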